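# Flip a spot plate over at the bench turner

### The arm

A 6-joint arm with a two-finger parallel gripper is mounted at the origin on the work surface. World frame = base frame: x ahead of the robot, y to its left, z up, the work surface at z = 0. Lengths are in m, angles in degrees, forces in N, time in s.
With the tool pointing down it reaches from about 0.275 to 0.725 m from the base axis. Payload 5.6 kg.
Tool frame: the origin (TCP) lies between the finger pads; the fingertips stand 17 mm ahead of it and the grasp point (between the pads) lies 2 mm behind it (tips_ahead is the distance from the TCP to the fingertips, in m); z points along the fingers, x is the direction in which the jaws open and shut, and the axes are right-handed (so a half turn about z gives the same grasp; the last joint's range is limited). The gripper opens to 85 mm and grips with 20 to 120 N. Pads are 22 mm wide; open, the fingers measure 114 mm over their backs; the gripper's body (76 mm by 85 mm) begins 54 mm behind the grasp point. The pads swing forward as they close: fully open they stand 13 mm farther back than shut.
Start: joints at [91.421, 14.616, 6.199, 0, -81.583, -16.306], TCP at [0.141, 0.532, 0.248] pointing down, gripper open.
Joint ranges: [-168.99, 168.99], [-69.2, 112.95], [-62.41, 85.93], [-164.36, 98.24], [-168.68, -3.75], [-174.98, 174.98]. Speed limits (degrees/s): [147.25, 147.25, 180, 180, 180, 180].

### API

Orientations are given as a 3x3 rotation matrix whose columns are the frame's x, y, z axes.
In Python, from bench import move_ptp, servo_line, move_j, release, grab, wait, inverse_kinematics, sense, capture, calibration, Unreachable, sign_off, tips_ahead gives the robot as it stands. Calls block until the motion is done:
- move_ptp(position, orientation): joint-space move of the TCP to a pose.
- servo_line(position, ori=None, rate=0.15, guard=None): straight line of the TCP; ori=None keeps the orientation; rate is the mean speed in m/s. With guard (N) it stops when the force on the tool has changed by that much, and returns True; else False.
- move_j(angles): joint-space move.
- release() and grab(grasp_force=None): open the fingers fully, or close them until they stop; grasp_force is the grip in N (None keeps the last).
- wait(seconds).
- inverse_kinematics(position, orientation): joint angles nearest the present ones, or None.
- sense(): the state.
- capture(name): name is "scene" or "top" or "wrist"; returns the picture (420x560x3 uint8, red, green, blue); there is no depth.
- calibration(name): a dict with "mtx" (3x3 intrinsics, pixels), "R" (3x3) and "t" (3): a world point X has camera coordinates R X + t; the wrist camera has in their place "mount" (4x4, takes a point from camera to tool coordinates, whose origin is the TCP and whose axes are the tool frame's). Camera axes: x right, y down, z forward; pixel columns grow to the right and rows downward; lengths in m; the calibration is good to about 2 mm. A picture is of the moment at which its call begins: read the wrist's pose just before it. calibration takes no time and is no camera call.
A pose or a line that the arm cannot do raises Unreachable and nothing moves.
- sign_off(): hands the job in, once; it reports no verdict.
The state is a dict: "t": time; "joint_pos": joint angles; "joint_velocities": joint speeds; "joint_efforts": joint torques, N m; "ee_pos": TCP position; "orientation": TCP orientation; "wrist_force": force on the tool from outside, world axes, zero at the start; "ft_torque": the same for the moment, N m; "grip_width": finger opening in m.
Only numpy, scipy, OpenCV 4.12 (cv2) and the standard library are available. Lean on these libraries where they do the work, as an engineer would, in place of code of your own. Each camera call takes 0.05 s, during which the arm holds its last target.

### The job

The white spot plate lies wells-down on the black mat. Turn it over with fingertip pushes alone: push it along the mat and up the bent steel turner until it stands tipped against the turner's edge, then reach behind its raised end and push it back over towards the mat, so that it ends lying flat on the mat with the wells up. Push gently, do not pinch or pick up the plate, and leave the bottle, beaker and jar where they stand.

Things in the scene. Friction and masses are not known exactly. Their poses are not given: they have to be found in the camera images.
- plate: White glazed spot plate, rigid slab 90 (its x) x 100 (y) x 9 mm (z), 0.09 to 0.18 kg. Origin at the middle of the slab. Its z axis points out of the plain back; the -z face has 12 grey wells with blue rims. Starts flat on the mat, back up, its +x end towards the turner, within 0.25 rad of square and 15 mm of the turner's middle line. Slides easily on steel, grips the rubber mat.
- plate_front (a point): Middle of the plate's +x end, half-way through the thickness: the end nearest the turner (10 to 40 mm short of the ramp when square to it), which climbs and is raised. Leaning, it is some 57 mm beyond the toe line and 70 mm above the mat.
- plate_rear (a point): Middle of the plate's -x end, half-way through the thickness: the end to push against, low, close over the mat. This edge stays on the mat and is the one the plate turns about.
- turner: Fixed turner: black rubber mat 330 x 170 mm, its top 4 mm above the bench, carrying a bent polished steel sheet 130 mm wide, 3 mm thick. Origin at bench level under the middle of the sheet's toe line; x points up the ramp, away from the robot within 0.45 rad; y along the toe; z up. Mat from x = -240 to 90, y = +-85 mm.
- turner_toe (a point): Middle of the ramp's toe line, on the mat's top, axes as the turner's. Sheet's face as (x, height above mat): (0,0), (18,10.4), (33,28.3), (41,50.3) mm. With its lower edge pushed up to the toe the plate leans on the sheet's upper edge at about 51 degrees and stays there by itself.
- turner_lip (a point): Middle of the sheet's free upper edge, 41 mm beyond the toe, 50.3 mm above the mat. Some 25 mm of the leaning plate stands over it. Behind it is open space but for struts 46 mm high at x = 42 to 46 mm and feet 3 mm high to x = 73 mm. Pushed back from behind, just higher than this edge, the plate falls over on to the mat once some 6 degrees past upright.
- bottle: Bystander: amber bottle with black cap, 56 mm across, 120 mm tall; origin under its middle. Stands beside the mat.
- beaker: Bystander: clear open beaker, 60 mm across, 80 mm tall; origin under its middle. Stands beside the mat.
- jar: Bystander: white jar with blue lid, 48 mm across, 60 mm tall; origin under its middle. Stands beside the mat.
There are look-alikes about, which are no part of the job. Leave any orange or pink look-alike of the plate alone.

How it is judged:
By the outcome, as a careful person would: the job done as asked, in the order asked, and still so for the second after the job is handed in, with the robot touching nothing.
It also fails if it takes over 45 s, if anything falls off the work surface, if the arm or the gripper's body presses on something with over 40 N, if the wrist force passes 120 N, or if a joint passes its speed limit or range.

## Working session

There is one attempt and no reset: what is moved stays moved. The work goes in short steps, each a Python script; the robot and the scene stay as the last script left them, time stands still between calls to the robot, and variables do not carry over. Pictures are saved under pics/ and viewed, and the job is handed in when it is done.

```bash
ls; mkdir -p pics; python3 - <<'E'
from bench import *
import cv2
for n in ("scene","top","wrist"):
    im=capture(n); cv2.imwrite(f"pics/{n}0.png",im[:,:,::-1])
s=sense(); print(s); print(tips_ahead)
for n in ("scene","top"):
    c=calibration(n); print(n,c["mtx"],-c["R"].T@c["t"])
E
```

```text
pics
{'t': 0.15, 'joint_pos': array([ 9.14211107e+01,  1.46453780e+01,  6.14829037e+00, -1.97893866e-02,
       -8.15837664e+01, -1.63053511e+01]), 'joint_velocities': array([-0.0048565 , -0.21174212,  0.27510323,  0.12891404, -0.0579817 ,
       -0.0202613 ]), 'joint_efforts': array([-1.42317338e-03, -3.86936545e+01,  2.38082993e+01,  5.36658794e+00,
       -4.48397768e-03,  6.12186227e-06]), 'ee_pos': array([0.14115093, 0.53122126, 0.24760781]), 'orientation': array([[-2.56915843e-01, -9.66433731e-01, -3.06567816e-04],
       [-9.66432691e-01,  2.56916017e-01, -1.41919970e-03],
       [ 1.45032464e-03, -6.83377271e-05, -9.99998946e-01]]), 'wrist_force': array([-0.02192308,  0.2979288 , -0.81644159]), 'ft_torque': array([ 0.02499983,  0.01919048, -0.03229271]), 'grip_width': 0.08539350338084438}
0.017
scene [[525.47845049   0.         280.45369717]
 [  0.         525.47845049 208.44304315]
 [  0.           0.           1.        ]] [1.46303517 0.16506957 0.89374415]
top [[522.6672235    0.         285.44941512]
 [  0.         522.6672235  200.01246262]
 [  0.           0.           1.        ]] [0.43011497 0.05622439 1.16993583]
```

View pics/scene0.png

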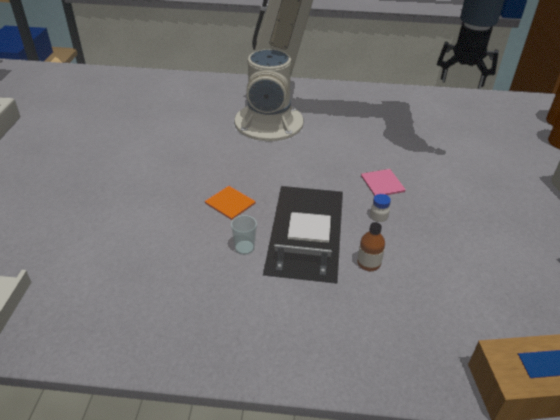

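View pics/top0.png

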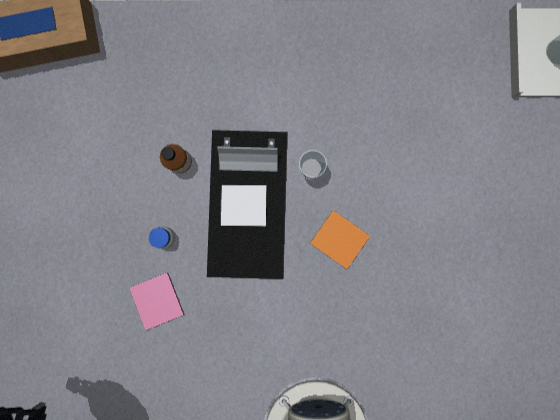

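View pics/wrist0.png

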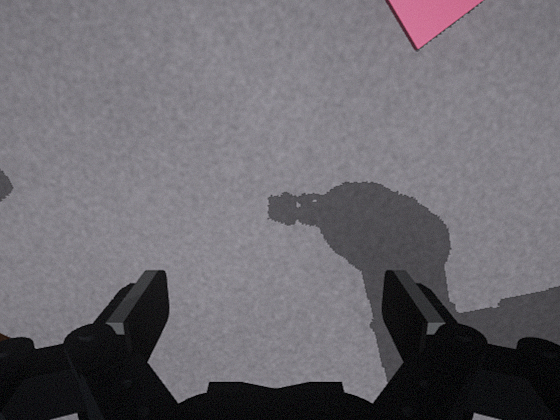

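The top view shows the candidates: a white slab on the black mat at (244,205), an orange one at (340,240) and a pink one at (157,301). The white one on the mat in front of the ramp fits the description. The ramp is at (248,158), the bottle at (173,157), the jar at (160,238) and the beaker at (313,165). Next I'll check it in a crop and measure.

```bash
cat > h.py <<'E'
from bench import *
import numpy as np, cv2
def ray(n,uv,z):
    c=calibration(n); uv=np.atleast_2d(np.asarray(uv,float))
    d=(np.linalg.inv(c["mtx"])@np.c_[uv,np.ones(len(uv))].T).T@c["R"]
    o=-c["R"].T@c["t"]
    return o+d*((z-o[2])/d[:,2])[:,None]
def proj(n,X):
    c=calibration(n); p=(c["R"]@np.atleast_2d(X).T).T+c["t"]; p=p@c["mtx"].T
    return p[:,:2]/p[:,2:]
def biggest(m):
    cs,_=cv2.findContours(m.astype(np.uint8),cv2.RETR_EXTERNAL,cv2.CHAIN_APPROX_NONE)
    return max(cs,key=cv2.contourArea)[:,0,:]
def rect(P):
    return cv2.minAreaRect((P[:,:2]*1000).astype(np.float32))
E
python3 - <<'E'
from h import *
im=cv2.imread("pics/top0.png")
cv2.imwrite("pics/crop0.png",cv2.resize(im[120:290,140:380],None,fx=3,fy=3,interpolation=cv2.INTER_CUBIC))
im2=cv2.imread("pics/scene0.png")
cv2.imwrite("pics/crop1.png",cv2.resize(im2[170:290,200:420],None,fx=3.6,fy=3.6,interpolation=cv2.INTER_CUBIC))
hsv=cv2.cvtColor(im,cv2.COLOR_BGR2HSV)
m=np.zeros(im.shape[:2],bool); m[120:290,200:295]=1
dark=(hsv[...,2]<60)&m
k=np.ones((3,3),np.uint8)
matc=biggest(dark)
hull=cv2.convexHull(matc)[:,0,:]
print("mat",rect(ray("top",hull,0.004)))
w=(im.min(2)>200)&m
pc=biggest(w); print("plate px",cv2.boundingRect(pc))
print("plate",rect(ray("top",pc,0.013)))
for n,lo,hi in (("bottle",(5,100,20),(20,255,160)),("jar",(105,120,80),(125,255,255))):
    mm=cv2.inRange(hsv,lo,hi)>0; mm[:, 220:]=0; mm[:140]=0
    c=biggest(mm); print(n,c.mean(0),ray("top",c.mean(0),0.06)[0])
print("beaker",ray("top",(313,165),0.04))
# scene plate
hs=im2.min(2)>190; q=np.zeros_like(hs); q[205:250,280:340]=1
c=biggest(hs&q); print("scene plate",rect(ray("scene",c,0.013)))
E
```

```text
mat ((496.86468505859375, 150.37966918945312), (169.47137451171875, 328.2615661621094), 88.41557312011719)
plate px (221, 186, 45, 39)
plate ((493.4250793457031, 158.28115844726562), (97.63641357421875, 84.43045043945312), 89.96650695800781)
bottle [172.85869565 157.10869565] [0.59362898 0.30508821 0.06      ]
jar [158.48214286 237.48214286] [0.42187603 0.33334646 0.06      ]
beaker [[0.57883444 0.00408076 0.04      ]]Traceback (most recent call last):
  File "<stdin>", line 22, in <module>
  File "h.py", line 13, in biggest
    return max(cs,key=cv2.contourArea)[:,0,:]
           ~~~^^^^^^^^^^^^^^^^^^^^^^^^
ValueError: max() iterable argument is empty
```

View pics/crop0.png

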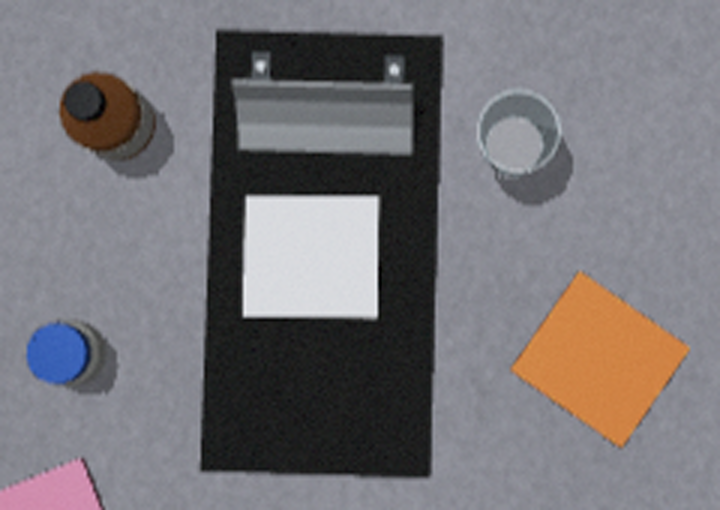

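View pics/crop1.png

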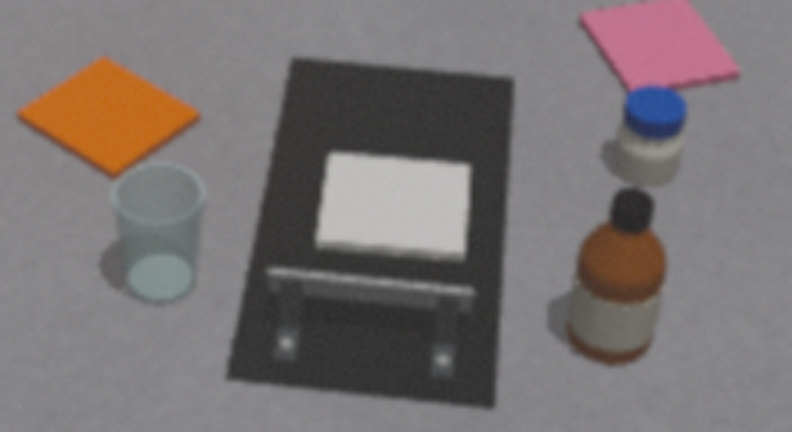

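The crop confirms the white slab lies back-up on the mat, square to the ramp, with the bystanders clear of it. Next I'll close the fingers, go above the mat behind the plate, and look through the wrist camera.

```bash
cat >> h.py <<'E'
a=np.deg2rad(-1.6)
TX=np.array([np.cos(a),np.sin(a),0]); TY=np.array([-np.sin(a),np.cos(a),0])
O=np.array([0.5718,0.1483,0.004])
ORI=np.c_[-TY,-TX,[0,0,-1]]
def T(x,y,z): return O+np.array(x*TX+y*TY)+np.array([0,0,z])   # turner coords, height above mat, m
def toT(P): d=np.atleast_2d(P)-O; return np.c_[d@TX,d@TY,d[:,2]]*1000
def shot(n,name): 
    im=capture(n); cv2.imwrite(f"pics/{name}.png",im[:,:,::-1]); return im[:,:,::-1].copy()
E
python3 - <<'E'
from h import *
np.set_printoptions(precision=4,suppress=True)
# edges
im=cv2.imread("pics/top0.png").astype(int)
print("col248 rows128-230",im[128:232,248].mean(1).astype(int))
for u in (225,262):
    print("toe/lip",toT(ray("top",(u,171),0.004)),toT(ray("top",(u,147.5),0.0543)))
print("sheet sides",toT(ray("top",[(219.5,168),(277.5,168)],0.008)))
grab(20)
move_ptp(T(-0.17,0.008,0.13),ORI)
s=sense();print(s["t"],s["ee_pos"],s["grip_width"],s["wrist_force"],s["joint_pos"])
shot("wrist","w1")
print(calibration("wrist")["mount"])
E
```

```text
col248 rows128-230 [138 137 110  45  22  28  33  33  31  27  30  24  27  29  25  25  26  34
  27 122 138  96  87  85  85  96 114 122 117 118 118 119 119 127 142 149
 149 145 144 142 146 146 107  27  26  31  30  25  24  31  30  29  35  23
  35  28  24 159 217 219 217 217 218 217 218 219 216 218 217 217 218 219
 219 217 219 218 219 219 219 220 219 218 217 217 219 218 218 220 218 219
 219 217 220 217 216 219 218 165  43  20  32  26  20  28]
toe/lip [[-2.9555 51.6165  0.    ]] [[42.0609 47.0238 50.3   ]]
toe/lip [[ -0.7425 -31.4536   0.    ]] [[ 44.1593 -32.6943  50.3   ]]
sheet sides [[  2.9988  63.663    4.    ]
 [  6.4514 -66.1391   4.    ]]
2.625 [0.4023 0.1618 0.1343] -6.10867935336728e-05 [-0.44    0.4706  0.3095] [ 42.7685   5.5623 -22.2607   0.0065 -62.1318  45.6649]
[[ 1.     -0.0001  0.0002  0.001 ]
 [-0.      0.9576  0.2882 -0.073 ]
 [-0.0002 -0.2882  0.9576 -0.1258]
 [ 0.      0.      0.      1.    ]]
```

View pics/w1.png

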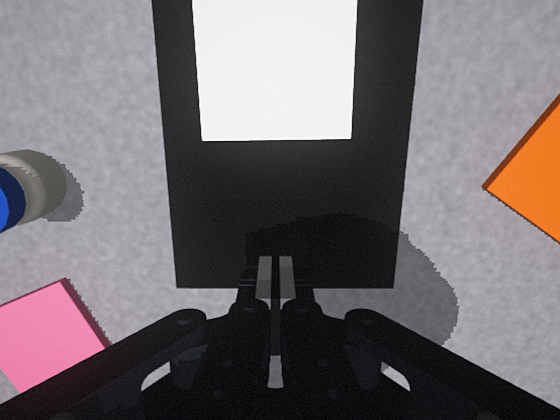

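The wrist view shows the plate's rear edge from (202,140) to (351,138), nearly parallel to the mat's rear edge at row 288. I'll cast rays through those pixels, then touch down on the mat with a force guard.

```bash
cat >> h.py <<'E'
def wray(uv,z,s):
    c=calibration("wrist"); M=c["mount"]; uv=np.atleast_2d(np.asarray(uv,float))
    d=np.c_[uv,np.ones(len(uv))]@np.linalg.inv(c["mtx"]).T
    d=d@M[:3,:3].T@s["orientation"].T
    o=s["ee_pos"]+s["orientation"]@M[:3,3]
    return o+d*((z-o[2])/d[:,2])[:,None]
E
python3 - <<'E'
from h import *
np.set_printoptions(precision=4,suppress=True)
s=sense()
print("plate rear",toT(wray([(202,140),(351,138)],0.013,s)))
print("mat rear corners",toT(wray([(177,288),(394,288)],0.004,s)))
servo_line(T(-0.165,0.008,0.04),rate=0.15)
hit=servo_line(T(-0.165,0.008,0.010),rate=0.02,guard=3)
s=sense();print(hit,s["t"],toT(s["ee_pos"]),s["wrist_force"])
E
```

```text
plate rear [[-124.189    56.7852    9.    ]
 [-122.7689  -42.7969    9.    ]]
mat rear corners [[-239.9633   84.6399    0.    ]
 [-239.7786  -85.3838    0.    ]]
True 4.4917 [[-165.0021    7.9737   17.0848]] [-1.7678  0.0061  4.5347]
```

Touchdown puts the tips exactly 17 mm ahead of the TCP, and the mat frame agrees to under 1 mm. The plate's rear is at x=-123.5 mm, y=+7 mm, with about 0.8° of yaw. Starting the first push.

```bash
python3 - <<'E'
from h import *
np.set_printoptions(precision=2,suppress=True)
servo_line(T(-0.165,0.007,0.0192),rate=0.05)
print(sense()["wrist_force"])
print(servo_line(T(-0.137,0.007,0.0192),rate=0.06))
print(servo_line(T(-0.085,0.007,0.0192),rate=0.035,guard=12))
s=sense();print(s["t"],toT(s["ee_pos"]),s["wrist_force"])
shot("top","t2");shot("scene","s2");im=shot("wrist","w2")
t=cv2.imread("pics/top2.png") if 0 else cv2.imread("pics/t2.png")
m=np.zeros(t.shape[:2],bool); m[120:290,200:295]=1
c=biggest((t.min(2)>190)&m); r=cv2.boundingRect(c);print(r)
cv2.imwrite("pics/c2.png",np.hstack([cv2.resize(t[120:260,190:310],None,fx=3,fy=3),cv2.resize(cv2.imread("pics/s2.png")[180:287,260:350],(353,420))]))
E
```

```text
[-0.72  0.13  0.91]
False
False
6.9917 [[-85.01   7.03  19.26]] [-0.9   0.51 -0.09]
(200, 163, 67, 62)
```

View pics/c2.png

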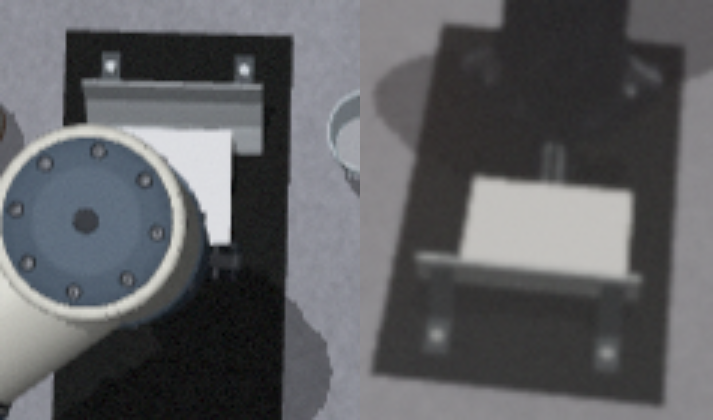

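View pics/w2.png

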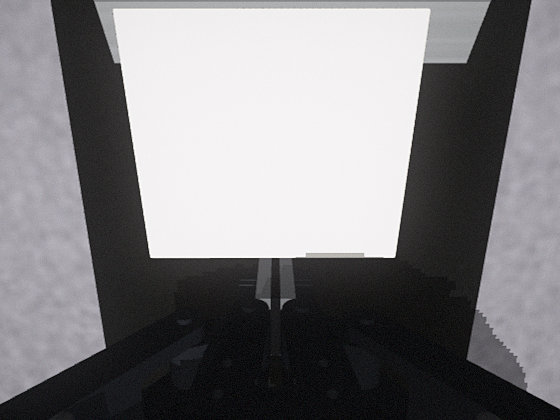

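The plate is square, with its rear edge level at row 258 from column 150 to 396, and it has just started up the ramp. I'll keep pushing.

```bash
python3 - <<'E'
from h import *
np.set_printoptions(precision=2,suppress=True)
s=sense()
print(toT(wray([(150,258),(396,258)],0.013,s)))
for x in (-0.06,-0.04,-0.027):
    h=servo_line(T(x,0.007,0.0192),rate=0.03,guard=12)
    s=sense();print(h,s["t"],toT(s["ee_pos"]),s["wrist_force"])
    if h: break
shot("scene","s3");shot("wrist","w3")
a_=cv2.imread("pics/s3.png")[180:287,260:350]
cv2.imwrite("pics/c3.png",np.hstack([cv2.resize(a_,(353,420)),cv2.resize(cv2.imread("pics/w3.png"),None,fx=.75,fy=1)]))
E
```

```text
[[-74.4   56.72   9.  ]
 [-74.46 -43.05   9.  ]]
False 8.125 [[-59.88   6.98  19.29]] [-1.24  0.19 -0.67]
False 8.9417 [[-39.57   7.13  19.42]] [ 0.69  0.46 -0.45]
False 9.525 [[-26.58   7.07  19.29]] [0.82 0.36 0.41]
```

View pics/c3.png

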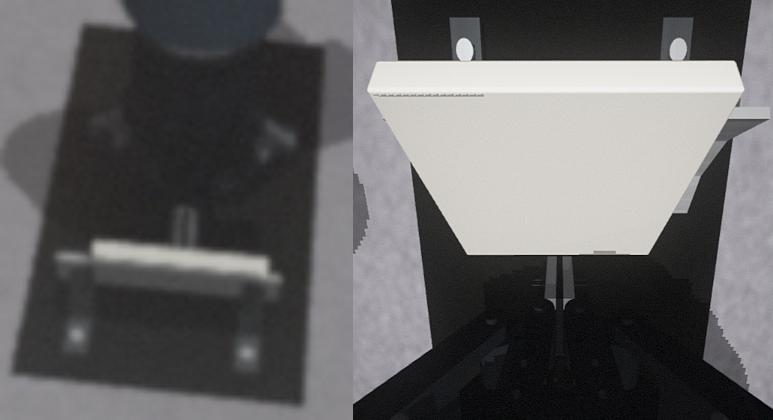

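The plate is climbing evenly, and its front now stands above the lip. The finger face is at x≈-16 mm. At the toe the upper rear corner should be at x≈-7 mm.

```bash
python3 - <<'E'
from h import *
np.set_printoptions(precision=2,suppress=True)
h=servo_line(T(-0.0172,0.007,0.0192),rate=0.02,guard=8)
s=sense();print(h,s["t"],toT(s["ee_pos"]),s["wrist_force"])
servo_line(T(-0.05,0.007,0.0192),rate=0.06)
servo_line(T(-0.08,0.007,0.10),rate=0.15)
s=sense();print(s["t"],toT(s["ee_pos"]),s["wrist_force"])
shot("scene","s4");shot("wrist","w4")
a_=cv2.imread("pics/s4.png")[180:287,260:350]
cv2.imwrite("pics/c4.png",np.hstack([cv2.resize(a_,(353,420)),cv2.resize(cv2.imread("pics/w4.png"),None,fx=.75,fy=1)]))
E
```

```text
False 10.2667 [[-17.01   6.98  19.21]] [-0.46 -0.44  0.26]
11.6917 [[-80.29   6.84  99.29]] [-1.28  0.73  0.12]
```

View pics/c4.png

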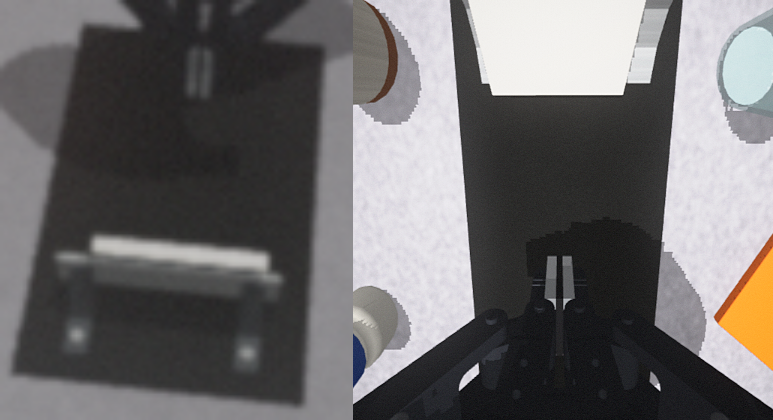

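```bash
python3 - <<'E'
from h import *
np.set_printoptions(precision=2,suppress=True)
s=sense()
print("rear",toT(wray([(185,95),(372,95)],0.0097,s)))
print("toe",toT(wray([(183,83),(398,83)],0.004,s)))
servo_line(T(-0.08,0.007,0.16),rate=0.25)
servo_line(T(0.10,0.007,0.16),rate=0.25)
s=sense();print(s["t"],toT(s["ee_pos"]),s["wrist_force"])
shot("scene","s5");shot("wrist","w5")
a_=cv2.imread("pics/s5.png")[170:287,250:350]
cv2.imwrite("pics/c5.png",np.hstack([cv2.resize(a_,(353,420)),cv2.resize(cv2.imread("pics/w5.png"),None,fx=.75,fy=1)]))
E
```

```text
rear [[ -6.47  56.8    5.7 ]
 [ -6.53 -50.1    5.7 ]]
toe [[  0.2   58.8    0.  ]
 [  0.15 -66.18   0.  ]]
13.05 [[ 99.17   6.85 158.85]] [-0.72  0.51 -0.37]
```

View pics/c5.png

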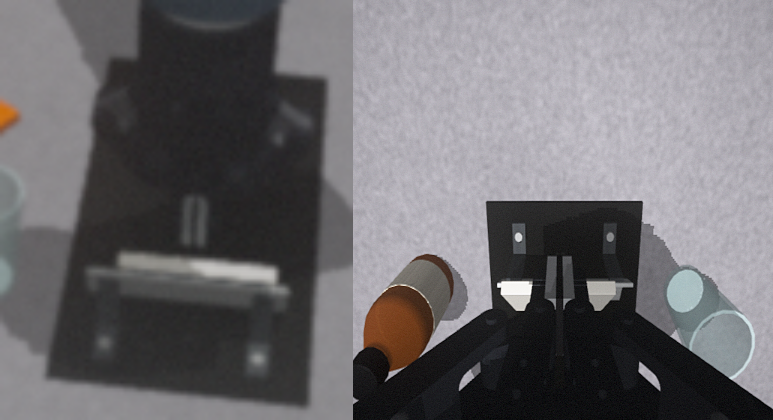

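The plate is leaning steadily. Its upper rear corner is at x=-6.5 mm, so its lower edge is at the toe. The bottle and beaker are well clear of the fingers. Next I'll lower the fingers behind the plate and push back slowly.

```bash
python3 - <<'E'
from h import *
np.set_printoptions(precision=2,suppress=True)
z=0.0725  # tip 55.5 above mat
servo_line(T(0.09,0.007,0.160),rate=0.1)
print(servo_line(T(0.09,0.007,z),rate=0.1,guard=10))
s=sense();print(s["t"],toT(s["ee_pos"]),s["wrist_force"])
for x in (0.066,0.045,0.025):
    h=servo_line(T(x,0.007,z),rate=0.035,guard=10)
    s=sense();print(h,s["t"],toT(s["ee_pos"]),s["wrist_force"])
    if h: break
shot("scene","s6");shot("wrist","w6")
a_=cv2.imread("pics/s6.png")[170:287,250:350]
cv2.imwrite("pics/c6.png",np.hstack([cv2.resize(a_,(353,420)),cv2.resize(cv2.imread("pics/w6.png"),None,fx=.75,fy=1)]))
E
```

```text
False
14.425 [[90.58  7.16 73.4 ]] [-0.05  0.23 -0.1 ]
False 15.2583 [[66.24  7.08 72.65]] [1.87 0.27 0.07]
False 16.0083 [[44.94  7.02 72.51]] [ 0.08 -0.33  0.31]
False 16.7333 [[25.04  7.05 72.62]] [0.56 0.97 0.84]
```

View pics/c6.png

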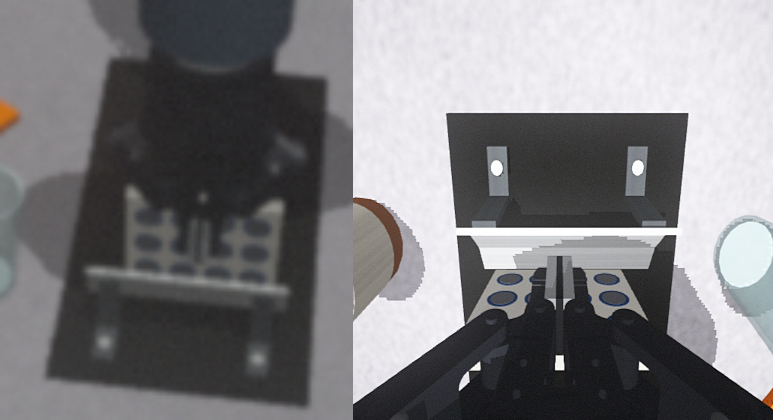

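The wells are visible and the plate stands about 80° up, held by the finger. I'll push it past upright.

```bash
python3 - <<'E'
from h import *
np.set_printoptions(precision=2,suppress=True)
z=0.0725
for x in (0.010,0.002,-0.005):
    h=servo_line(T(x,0.007,z),rate=0.025,guard=10)
    s=sense();print(h,s["t"],toT(s["ee_pos"]),s["wrist_force"])
    if h: break
wait(0.3)
shot("scene","s7");shot("wrist","w7")
a_=cv2.imread("pics/s7.png")[170:287,250:350]
cv2.imwrite("pics/c7.png",np.hstack([cv2.resize(a_,(353,420)),cv2.resize(cv2.imread("pics/w7.png"),None,fx=.75,fy=1)]))
E
```

```text
False 17.5833 [[10.06  7.01 72.59]] [-0.5   0.32 -0.23]
False 18.05 [[ 1.9   7.01 72.6 ]] [ 0.05 -0.05  0.08]
False 18.4833 [[-5.06  7.03 72.61]] [-0.9  -0.31  0.52]
```

View pics/c7.png

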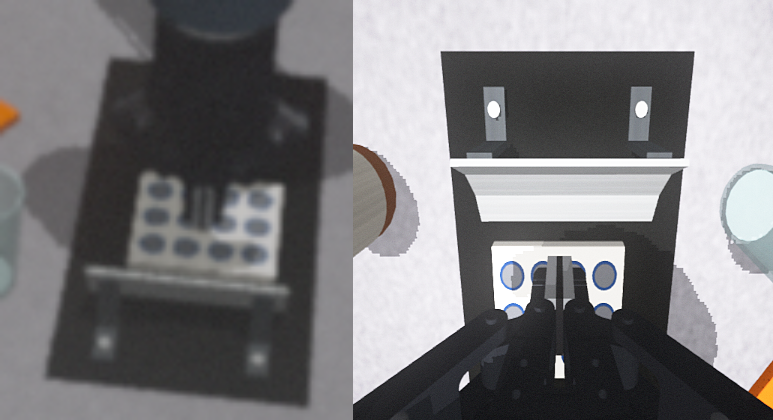

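The plate appears to be down, wells up. I'll lift straight up, move off to the side, and check.

```bash
python3 - <<'E'
from h import *
np.set_printoptions(precision=2,suppress=True)
servo_line(T(-0.005,0.007,0.22),rate=0.2)
move_ptp([0.15,0.52,0.26],ORI)
s=sense();print(s["t"],s["wrist_force"])
t=shot("top","t8");sc=shot("scene","s8")
hsv=cv2.cvtColor(t,cv2.COLOR_BGR2HSV)
m=np.zeros(t.shape[:2],bool); m[173:290,205:295]=1
c=biggest((t.min(2)>150)&m)
for z in (.013,): 
    r=rect(ray("top",c,z)); print(r, toT([[r[0][0]/1000,r[0][1]/1000,z]]))
for n,lo,hi in (("bottle",(5,100,20),(20,255,160)),("jar",(105,120,80),(125,255,255))):
    mm=cv2.inRange(hsv,lo,hi)>0; mm[:, 220:]=0; mm[:140]=0
    print(n,biggest(mm).mean(0))
cv2.imwrite("pics/c8.png",np.hstack([cv2.resize(t[120:290,140:360],(440,340),interpolation=cv2.INTER_CUBIC),cv2.resize(sc[180:287,270:360],(340,340))]))
E
```

```text
21.7667 [-0.41 -0.08  0.12]
((515.6552124023438, 157.1817169189453), (99.72126770019531, 89.08163452148438), 89.92906188964844) [[-56.37   7.31   9.  ]]
bottle [172.86 157.09]
jar [158.48 237.46]
```

View pics/c8.png

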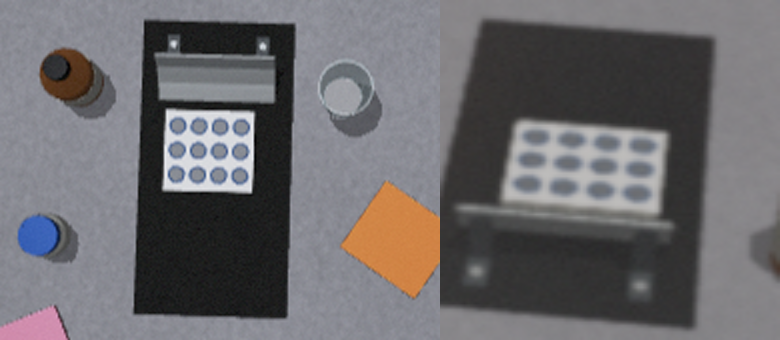

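The plate lies flat. Its footprint is 99.7 x 89.1 mm at the 9 mm top height, its near-ramp edge is about 11 mm short of the toe, all 12 wells face up, and nothing else has moved. Handing in.

```bash
python3 -c "
from bench import *
print(sign_off(), sense()['t'])"
```

```text
the job is handed in; nothing more can be done
the job is handed in; nothing more can be done
```

The plate now lies flat on the mat with all 12 wells up. I handed the job in just after 21.8 s on the robot clock, inside the 45 s limit.

- **How it was done:** With the fingers closed, I pushed the plate along the mat and up the turner until it leaned by itself with its lower edge at the toe. I then reached over behind its raised end and pushed it slowly back past upright, and it fell onto the mat.
- **Forces:** The wrist-force readings stayed within about 2 N while pushing. The one higher reading was about 5 N, when I touched the fingertips to the mat to set their height.
- **Last checks:** From above, the plate measured 99.7 x 89.1 mm, which fits it lying flat. Its nearer edge is about 11 mm short of the toe, so it slid slightly as it fell.
- **Bystanders:** The bottle and jar are at the same pixels as before to within 0.1. I checked the beaker only by eye and it looks unmoved. The arm is parked clear of everything.
- **Disagreements:** The first top view put the plate about 5 mm short in length and its yaw about 1° off. The closer wrist view corrected this before I pushed. No other check failed.

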